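Mount a test tile on the sloping spraying rest and lock it

ROBOT

A 6-joint arm with a two-finger parallel gripper is mounted at the origin on the work surface. World frame = base frame: x ahead of the robot, y to its left, z up, the work surface at z = 0. Lengths are in m, angles in degrees, forces in N, time in s.
With the tool pointing down it reaches from about 0.275 to 0.85 m from the base axis. Payload 5.2 kg.
Tool frame: the origin (TCP) lies between the finger pads; the fingertips stand 22 mm ahead of it and the grasp point (between the pads) lies 3 mm ahead of it; z points along the fingers, x is the direction in which the jaws open and shut, and the axes are right-handed (so a half turn about z gives the same grasp; the last joint's range is limited). The gripper opens to 85 mm and grips with 20 to 120 N. Pads are 22 mm wide; open, the fingers measure 114 mm over their backs; the gripper's body (76 mm by 85 mm) begins 54 mm behind the grasp point. The pads swing forward as they close: fully open they stand 13 mm farther back than shut.
Start: joints at [60.745, 14.817, 87.949, -0, 77.235, -11.62], TCP at [0.167, 0.524, 0.253] pointing down, gripper open.
Joint ranges: [-179.93, 179.93], [-52.35, 119.4], [10.71, 147.94], [-69.91, 249.91], [12.55, 155.21], [-178.61, 178.61]. Speed limits (degrees/s): [147.25, 147.25, 180, 180, 180, 180].

INTERFACE

Orientations are given as [roll, pitch, yaw] about the fixed x, y, z axes, in that order (R = Rz(yaw) Ry(pitch) Rx(roll)).
In Python, from rig import status, get_image, get_calibration, env, boxes_of gives the robot as it stands. The module is installed in compiled form; this text tells all that it offers.
- The arm moves only by the tool move_arm, never from a script. Its argument "steps" is text: rows parted by semicolons, each of 7 numbers parted by spaces: the shift along the tool's x, y, z in units of 4 cm (1.0 is 4 cm), then the turn, a rotation vector about the tool's x, y, z in units of 0.12 rad (1.0 is 0.12 rad), then the opening, from 0 (shut) to 1 (fully open). A call has 1 to 5 rows; each row shifts and turns the commanded pose from where the row before left it, along the tool's axes as they then stand; what a row does not reach is not made up. A row lasts 1/8 s, in which the tool goes at most 62.5 mm and 10.7 degrees, less where a joint would pass 70% of its speed; a pose out of reach is approached as far as the arm can. A call with a number of a shift or a turn outside -1 to 1 is refused whole. A call with a gripper value outside its range is refused whole. The fingers move at their own pace and stop on an object; the grip force is fixed at half the most. Time passes only in rows, so rows that do not move let the fingers close. It gives the time, the measured TCP pose, the force and the opening at its end, in the units of the state.
- status.read_state(): the state, without advancing time (a new reading comes with each control period).
- get_image(name): name is "side" or "top" or "wrist"; returns the picture (480x640x3 uint8, red, green, blue); there is no depth.
- get_calibration(name): a dict with "vfov" (degrees; the focal length in pixels is half the picture's height over the tangent of half this angle, whatever the lens; pixels are square), "cx", "cy" (the principal point, pixels), "position" and "attitude" of the camera in the world. Camera axes: x right, y up, looking along -z (the intrinsics and any distortion apply to the point x, -y, -z); pixel columns grow to the right and rows downward; lengths in m; the calibration is good to about 2 mm. A picture is of the moment at which its call begins: read the wrist's pose just before it. get_calibration takes no time and is no camera call; for the wrist camera it gives the pose at the moment of the call.
- env.close_job(): hands the job in, once; it reports no verdict.
Trained networks look in the newest picture that a camera, given by its name, has taken for a name from the list of things; names that differ only in an ending like _2 or _b are one class to them, and where a whole thing is asked for, a point or a joint stands for the part that bears it (a point fixed in the world has none). Each returns a list of dicts, best first, with "score" (0 to 1); they miss things now and then, are a little off and sometimes report something else, mostly with a low value. They report only what shows in the picture. A call takes as long as a camera call. They do not tell look-alikes from the thing itself.
- boxes_of(thing, camera): "at" ([x, y, z] in m, in world coordinates, good to about 4 mm: the middle of the surface that is visible of it).
The state is a dict: "time": time; "joints": joint angles; "joint_velocities": joint speeds; "joint_torque": joint torques, N m; "tool_pos": TCP position; "eef_rot": TCP orientation; "contact_force": force on the tool from outside, world axes, zero at the start; "torque": the same for the moment, N m; "opening": finger opening in m.
Only numpy, scipy, OpenCV 4.12 (cv2) and the standard library are available. Lean on these libraries where they do the work, as an engineer would, in place of code of your own. Each camera call takes 0.05 s, during which the arm holds its last target. There are 200 camera calls.

TASK

Lay the long test tile (the one with the hanging hole) flat on the narrow sloping rest of the spraying stand: hole end uppermost, centred and straight along the rest, its lower end against the ledge; fired clay chips, so set it down gently and do not drop it. Let go of it, then slide the black keeper all the way to its end stop so that its tongue covers the tile's lower end. Leave everything else where it stands.

Things in the scene. Friction and masses are not known exactly. Their poses are not given: they have to be found in the camera images.
- tile: Loose off-white fired clay test tile, 110 x 44 x 14 mm (x, y, z), about 125 g, with a 12 mm square hole through it near one end. It starts flat on the table, this way up. Origin: centre of its underside; x points along its length to the hole end, z up through its thickness.
- tile_hole (a point): Centre of the tile's hole, 40 mm from the tile's middle along its x, at mid thickness.
- stand: Fixed metal spraying stand; origin at its underside, z up, front towards -x. Base plate x -100..100, y -70..100, 12 mm thick. A 14 mm square post at x 90, y -60 is 289 mm high; from its top a 14 mm bar (mid height 289) runs to x 24, y 0 over the rest, where an 18 mm nozzle hangs down to z 260. A vertical tool does not fit under it: come in leaning back, square to the rest.
- rest: Sloping rest on the stand: aluminium spine 115 mm long, 28 mm wide, rising 35 degrees to the back. Origin: on its surface, mid width, at the foot of the ledge (x -50, y 0, z 90 mm of the stand). x up the slope, y left, z out of the surface. The ledge closes the low end: x -8..0, 32 mm wide, 11 mm high. A seated tile has its origin at x 55, y 0, z 0 mm here, x along this x.
- keeper (a joint): Position of the black plastic keeper, which slides on a cross track just below the ledge: 0 = fully open, 85 mm to the left (+y of the rest); 0.085 m = at its end stop, in front of the middle of the ledge (it moves towards -y of the rest). It takes about 2 N and stays where it is left.
- keeper_grip (a point): Grip point of the keeper, 13 mm below the top of its upright grip (x -30, z 45 mm of the rest). The grip is 24 x 16 mm (x, y of the rest), from z 22 to 58 mm, on a 34 x 30 mm block. A tongue 24 mm wide, 5 mm thick runs from the block up the slope to x 14 mm, underside at z 19 mm: it passes 5 mm above a seated tile.
- tile_square: Bystander: fired tile 60 x 60 x 14 mm, no hole, loose on the table; origin: centre of its underside.
- tile_short: Bystander: fired tile 74 x 44 x 14 mm, no hole, loose on the table; origin: centre of its underside.
- mug: Bystander: white mug, 80 mm wide, 90 mm high; origin: centre of its underside.
- bowl: Bystander: white bowl, 130 mm wide, 55 mm high; origin: centre of its underside.
- brush: Bystander: glaze brush 170 mm long lying along its x; origin at its underside.
- prop: Bystander: upright kiln prop, a cylinder 38 mm wide, 65 mm high; origin: centre of its underside.
- jar: Bystander: glaze jar, 68 mm wide, 85 mm high; origin: centre of its underside.
Not all that is in view belongs to the job. Leave any blue or green look-alike of the tile alone.

How it is judged (in metres and radians):
On the way, in this order (a step that is already met when the one before it is completed fails the run):
1. the long tile lies seated on the rest, hole end up, against the ledge, and is let go, with the keeper not yet closed (x of tile in the frame of rest between 0.051 and 0.06 m and y of tile in the frame of rest between -0.008 and 0.008 m and z of tile in the frame of rest between -0.004 and 0.004 m and angle between the x axis of tile and the x axis of rest, either way round below 0.12 rad and angle between the z axis of tile and the z axis of rest, either way round below 0.08 rad and angle between tile's own z axis and vertical below 1.2 rad and x of tile_hole in the frame of rest above 0.085 m and linear speed of tile below 0.02 m/s and contact force between tile and the fingers below 0.2 N and value of joint keeper below 0.05 m), for 0.2 s.
2. the keeper is slid to its end stop (value of joint keeper above 0.081 m), for 0.2 s.
At the end, for the whole second after the job is handed in: The tile lies at rest on the sloping rest, hole end up: its middle within 8 mm of the rest's centre line, straight within about 7 degrees, flat within about 4.5 degrees and 4 mm of the surface, its lower end within about 4 mm of the ledge; the keeper is within 4 mm of its end stop; both are let go (x of tile in the frame of rest between 0.051 and 0.06 m and y of tile in the frame of rest between -0.008 and 0.008 m and z of tile in the frame of rest between -0.004 and 0.004 m and angle between the x axis of tile and the x axis of rest, either way round below 0.12 rad and angle between the z axis of tile and the z axis of rest, either way round below 0.08 rad and angle between tile's own z axis and vertical below 1.2 rad and x of tile_hole in the frame of rest above 0.085 m and linear speed of tile below 0.02 m/s and contact force between tile and the fingers below 0.2 N and value of joint keeper above 0.081 m); the robot touches nothing.
It fails at once if something else on the table is moved more than 20 mm (distance of any of tile_square, tile_short, mug, bowl, brush, prop, jar from where it was at the start of the episode above 0.02 m).
It fails at once if the tile drops or is thrown onto the rest (faster than 0.35 m/s within 20 mm of its surface) (linear speed of tile above 0.35 m/s and x of tile in the frame of rest between 0 and 0.11 m and y of tile in the frame of rest between -0.04 and 0.04 m and z of tile in the frame of rest between -0.01 and 0.02 m).
It fails at once if the tile is pressed against the stand with more than 80 N (contact force between tile and stand above 80 N).
It also fails if it takes over 51 s, if anything falls off the work surface, if the arm or the gripper's body presses on something with over 40 N, if the wrist force passes 120 N, or if a joint passes its speed limit or range.

## Working session

There is one attempt and no reset: what is moved stays moved. The work goes in short steps, Python scripts to look and compute and a tool call to move; the robot and the scene stay as the last step left them, time stands still between calls to the robot, and variables do not carry over. Pictures are saved under pics/ and viewed, about 8 in all and at most 12, crops included, and the job is handed in when it is done.

Besides the shell and the picture viewer there is one more tool, called after "Call:" as name(argument=value, ...) on one line, values as JSON. move_arm: Moves the arm, as the interface text tells. Its arguments: {"type":"object","properties":{"steps":{"type":"string"}},"required":["steps"]}

```bash
mkdir -p pics; python3 - <<'E'
from rig import *
import cv2,numpy as np
for c in ["side","top"]:
    im=get_image(c); cv2.imwrite(f"pics/{c}0.png",im[:,:,::-1]); print(c,get_calibration(c))
    for t in ["tile","tile_hole","stand","rest","keeper","keeper_grip","tile_square","tile_short","mug","bowl","brush","prop","jar"]:
        try:
            print(c,t,[(np.round(d["at"],3).tolist(),round(d["score"],2)) for d in boxes_of(t,c)][:4])
        except Exception as e: print(t,e)
print(status.read_state())
E
```

```text
side {'vfov': 44.72899402451223, 'cx': 322.9037826308755, 'cy': 239.9085632165866, 'position': array([ 0.11303298, -0.95052093,  1.13345875]), 'attitude': array([ 44.68694623,  -0.15671442, -22.73187822])}
side tile [([0.43, -0.326, 0.013], 0.94), ([0.459, -0.452, 0.015], 0.93), ([0.234, -0.257, 0.015], 0.92), ([0.271, -0.424, 0.015], 0.75)]
side tile_hole [([0.429, -0.325, 0.014], 0.86), ([0.273, -0.424, 0.016], 0.73), ([0.458, -0.455, 0.015], 0.69), ([0.235, -0.257, 0.02], 0.63)]
side stand [([0.652, 0.124, 0.054], 0.94)]
side rest [([0.588, 0.136, 0.099], 0.69), ([0.434, -0.324, 0.012], 0.62)]
side keeper [([0.556, 0.188, 0.102], 0.63)]
side keeper_grip [([0.559, 0.19, 0.098], 0.56)]
side tile_square [([0.638, -0.285, 0.016], 0.92)]
side tile_short [([0.485, -0.141, 0.011], 0.92)]
side mug [([0.773, -0.14, 0.059], 0.89), ([0.394, -0.021, 0.017], 0.42)]
side bowl [([0.686, -0.422, 0.029], 0.62)]
side brush [([0.392, -0.02, 0.019], 0.79), ([0.418, 0.369, 0.059], 0.6)]
side prop [([0.349, -0.245, 0.056], 0.86), ([0.432, -0.324, 0.017], 0.7)]
side jar [([0.418, 0.367, 0.058], 0.8)]
to
[... 1083 characters left out ...]
.419, 0.381, 0.081], 0.87)]
{'time': 1.4, 'joints': array([ 6.07428792e+01,  1.48155685e+01,  8.79491644e+01, -4.86790109e-05,
        7.72335935e+01, -1.16195676e+01]), 'joint_velocities': array([-0.04782432,  0.06566666, -0.10565932, -0.09149312, -0.06858244,
        0.03919393]), 'joint_torque': array([-2.97545394e-04, -4.45910954e+01, -2.90895116e+01, -3.61358907e-04,
        5.78720919e-04,  4.52131943e-06]), 'tool_pos': array([0.16662938, 0.52416107, 0.25331927]), 'eef_rot': array([ 1.79999616e+02, -1.62976589e-03,  7.23624576e+01]), 'contact_force': array([-0.33731047,  0.01310514,  0.32414883]), 'torque': array([-0.01052168, -0.04718288, -0.03817957]), 'opening': 0.08514225181694297}
```

View both.

View pics/side0.png

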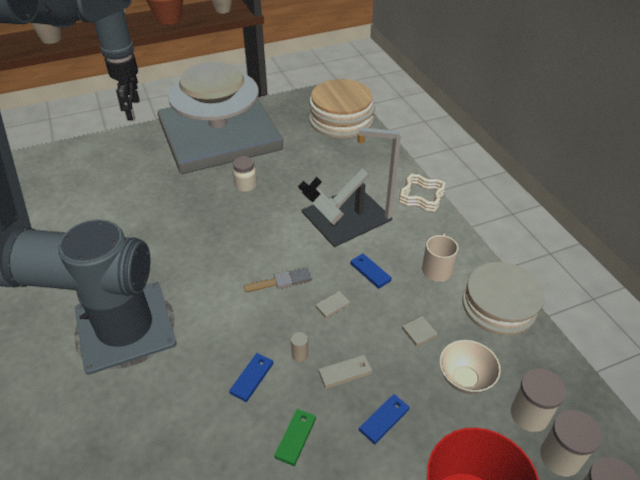

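View pics/top0.png

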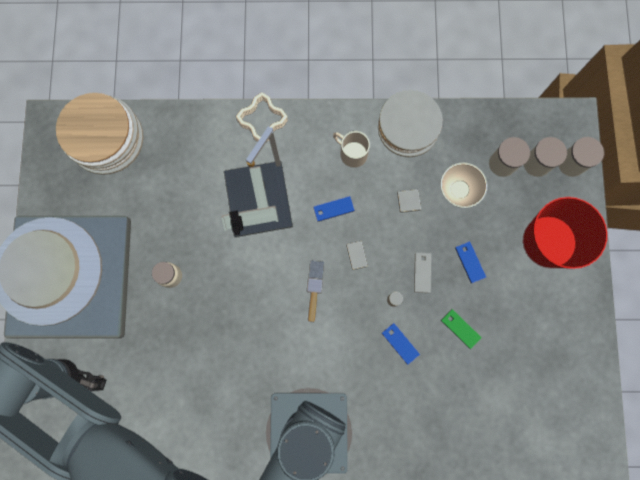

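```bash
cat > h.py <<'E'
import numpy as np,cv2
from scipy.spatial.transform import Rotation as R
def K(c):
    f=240/np.tan(np.radians(c["vfov"])/2); return f,c["cx"],c["cy"]
def rot(a): return R.from_euler("xyz",a,degrees=True)
def proj(c,P):
    f,cx,cy=K(c); q=rot(c["attitude"]).inv().apply(np.atleast_2d(P)-c["position"])
    return np.c_[cx+f*q[:,0]/-q[:,2], cy+f*q[:,1]/q[:,2]]
def back(c,uv,z):
    f,cx,cy=K(c); uv=np.atleast_2d(np.array(uv,float))
    d=rot(c["attitude"]).apply(np.c_[(uv[:,0]-cx)/f,-(uv[:,1]-cy)/f,-np.ones(len(uv))])
    return c["position"]+d*((z-c["position"][2])/d[:,2])[:,None]
E
python3 - <<'E'
from h import *
from rig import get_calibration
for n,(u0,v0,u1,v1),seed in [("top",(405,240,445,305),(422,278)),("side",(305,340,385,400),(340,375))]:
    im=cv2.imread(f"pics/{n}0.png"); c=get_calibration(n)
    mask=np.zeros((482,642),np.uint8)
    cv2.floodFill(im.copy(),mask,seed,0,(14,)*3,(14,)*3,cv2.FLOODFILL_FIXED_RANGE)
    m=mask[1:-1,1:-1]; cs,_=cv2.findContours(m,cv2.RETR_EXTERNAL,cv2.CHAIN_APPROX_NONE)
    k=max(cs,key=cv2.contourArea); print(n,m.sum(),cv2.boundingRect(k))
    w=back(c,k[:,0,:],0.014)[:,:2].astype(np.float32)
    print(cv2.minAreaRect(w*1000), cv2.boxPoints(cv2.minAreaRect(w)).round(4).tolist())
    holes=[(np.array(h[:,0,:]).mean(0)) for h in cv2.findContours(m,cv2.RETR_CCOMP,cv2.CHAIN_APPROX_NONE)[0]]
    print(holes)
im=cv2.imread("pics/top0.png")
a=cv2.resize(im[110:250,200:310],None,fx=4,fy=4,interpolation=cv2.INTER_CUBIC)
im=cv2.imread("pics/side0.png")
b=cv2.resize(im[110:250,290:410],None,fx=4,fy=4,interpolation=cv2.INTER_CUBIC)
cv2.imwrite("pics/z1.png",cv2.resize(np.hstack([a,b]),None,fx=.85,fy=.85))
E
```

```text
top 538 (416, 253, 15, 39)
((429.0716857910156, -318.3978271484375), (39.23714828491211, 106.853515625), 88.14136505126953) [[0.375, -0.33629998564720154], [0.48179998993873596, -0.33970001339912415], [0.4830999970436096, -0.3005000054836273], [0.37630000710487366, -0.2971000075340271]]
[array([423.03, 271.97]), array([423.05, 257.5 ])]
side 796 (319, 355, 53, 30)
((433.485595703125, -321.0957336425781), (43.77271270751953, 108.3340835571289), 87.23103332519531) [[0.3783000111579895, -0.3402999937534332], [0.48649999499320984, -0.3456000089645386], [0.4885999858379364, -0.3018999993801117], [0.38040000200271606, -0.29660001397132874]]
[array([344.58474576, 369.58474576]), array([361.95, 364.  ])]
```

View pics/z1.png

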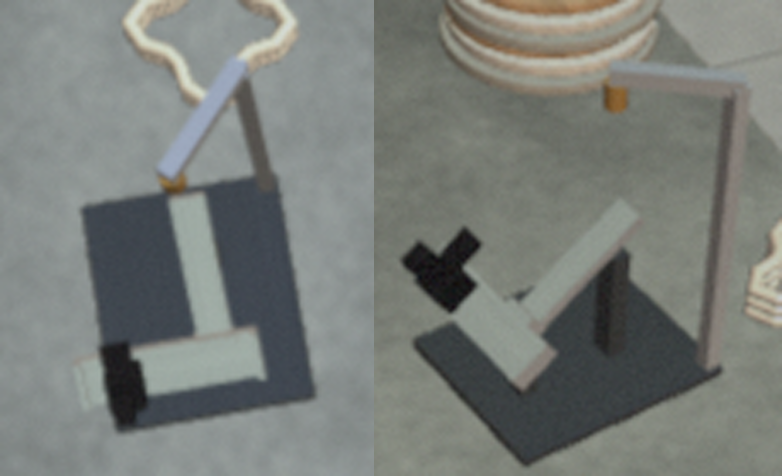

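```bash
python3 - <<'E'
from h import *
from rig import get_calibration
from scipy.optimize import least_squares
s,co=np.sin(np.radians(35)),np.cos(np.radians(35))
def rp(x,y,z): return (-.05+x*co-z*s, y, .09+x*s+z*co)
T=[((.1,.1,.012),(224.4,170.9)),((.1,-.07,.012),(281.5,163.8)),((-.1,-.07,.012),(292.6,226.8)),((-.1,.1,.012),(234.7,237.1)),(rp(.115,.014,0),(250,167.6)),(rp(.115,-.014,0),(260.6,166.8))]
S=[((.1,-.07,.012),(391.8,218.8)),((-.1,-.07,.012),(334.7,245.3)),((-.1,.1,.012),(302.1,210)),(rp(.115,-.014,0),(368.2,173.5)),(rp(.115,.014,0),(362.4,168.8))]
ct,cs=get_calibration("top"),get_calibration("side")
def res(p,use="ts"):
    r=rot([0,0,p[2]]); o=[]
    for n,c,D in (("t",ct,T),("s",cs,S)):
        if n in use:
            P=r.apply(np.array([d[0] for d in D]))+[p[0],p[1],0]
            o.append((proj(c,P)-np.array([d[1] for d in D])).ravel())
    return np.concatenate(o)
for u in ("ts","t","s"):
    f=least_squares(res,[.64,.13,8],args=(u,)); print(u,f.x.round(4)); print(f.fun.reshape(-1,2).round(1).tolist())
print(get_calibration("wrist"))
E
```

```text
ts [ 0.6467  0.1296 10.1416]
[[0.2, -1.4], [0.9, -4.4], [1.5, -0.8], [0.4, -0.7], [0.9, 0.8], [0.8, -0.2], [0.0, -1.2], [-2.2, -0.1], [-2.5, -0.8], [-1.3, 0.2], [-1.6, -0.7]]
t [0.6435 0.1319 9.6513]
[[-0.4, -0.7], [0.5, -3.2], [0.4, 0.5], [-0.8, 0.2], [0.2, 1.9], [0.1, 1.0]]
s [ 0.6498  0.1263 10.2418]
[[1.5, -0.8], [-0.6, 0.4], [-1.1, -0.3], [0.3, 0.6], [-0.1, -0.3]]
{'vfov': 69.68029827652393, 'cx': 323.0889497296147, 'cy': 237.16283582357931, 'position': array([0.08878008, 0.5507456 , 0.37411273]), 'attitude': array([-1.87979748e+01,  2.80168674e-02,  7.24507362e+01])}
```

```bash
cat >> h.py <<'E'
U=np.array([.04]*3+[.12]*3)
def plan(targets,grip,p=None,Rm=None,n=None,dec=2):
    """targets: list of (pos, Rotation); prints rows"""
    from rig import status
    if p is None:
        s=status.read_state(); p=s["tool_pos"]; Rm=rot(s["eef_rot"])
    rows=[]
    for tp,tr in targets:
        tp=np.array(tp)
        m=n or int(np.ceil(max(np.linalg.norm(tp-p)/.039,(Rm.inv()*tr).magnitude()/.118,1)))
        for k in range(m,0,-1):
            d=Rm.inv().apply((tp-p)/k); w=(Rm.inv()*tr).as_rotvec()/k
            r=np.round(np.r_[d,w]/U,dec)+0.; rows.append(r)
            p=p+Rm.apply(r[:3]*.04); Rm=Rm*R.from_rotvec(r[3:]*.12)
    for i in range(0,len(rows),5):
        print("; ".join(" ".join(f"{x:g}" for x in r)+f" {grip}" for r in rows[i:i+5]))
    return p,Rm
def down(yaw): return rot([180,0,yaw])
def st(txt=""):
    from rig import status
    s=status.read_state(); print(txt,"t",round(s["time"],2),s["tool_pos"].round(4),s["eef_rot"].round(2),"F",s["contact_force"].round(2),"o",round(s["opening"],4),"j",s["joints"].round(1))
    return s
E
python3 -c "
from h import *
plan([((.42,.12,.30),down(100))],1)"
```

```text
-0.59 0.7 -0.09 0 0 -0.31 1; -0.62 0.68 -0.09 0 0 -0.31 1; -0.64 0.65 -0.09 0 0 -0.31 1; -0.67 0.63 -0.09 0 0 -0.31 1; -0.69 0.6 -0.09 0 0 -0.31 1
-0.71 0.58 -0.09 0 0 -0.31 1; -0.73 0.55 -0.09 0 0 -0.31 1; -0.75 0.52 -0.09 0 0 -0.31 1; -0.77 0.5 -0.09 0 0 -0.31 1; -0.79 0.47 -0.09 0 0 -0.31 1
-0.81 0.44 -0.09 0 0 -0.31 1; -0.83 0.4 -0.09 0 0 -0.3 1; -0.84 0.37 -0.09 0 0 -0.31 1
```

Call:
move_arm(steps="-0.59 0.7 -0.09 0 0 -0.31 1; -0.62 0.68 -0.09 0 0 -0.31 1; -0.64 0.65 -0.09 0 0 -0.31 1; -0.67 0.63 -0.09 0 0 -0.31 1; -0.69 0.6 -0.09 0 0 -0.31 1")

```text
time: 2.02
tool_pos: [0.2644, 0.3678, 0.2716]
eef_rot: [180.0, -0.0, 83.1]
contact_force: [0.9, 0.4, -0.0]
opening: 0.0856
```

Call:
move_arm(steps="-0.71 0.58 -0.09 0 0 -0.31 1; -0.73 0.55 -0.09 0 0 -0.31 1; -0.75 0.52 -0.09 0 0 -0.31 1; -0.77 0.5 -0.09 0 0 -0.31 1; -0.79 0.47 -0.09 0 0 -0.31 1")

```text
time: 2.65
tool_pos: [0.3622, 0.2128, 0.2896]
eef_rot: [180.0, -0.0, 93.7]
contact_force: [-0.1, -0.1, 0.2]
opening: 0.0854
```

Call:
move_arm(steps="-0.81 0.44 -0.09 0 0 -0.31 1; -0.83 0.4 -0.09 0 0 -0.3 1; -0.84 0.37 -0.09 0 0 -0.31 1; 0 0 0 0 0 0 1")

```text
time: 3.15
tool_pos: [0.4211, 0.1182, 0.3003]
eef_rot: [180.0, 0.0, 99.8]
contact_force: [-0.7, 0.2, 0.1]
opening: 0.0851
```

```bash
python3 - <<'E'
from h import *
from rig import *
import json
st(); c=get_calibration("wrist"); im=get_image("wrist"); cv2.imwrite("pics/w1.png",im[:,:,::-1])
json.dump({k:np.array(v).tolist() for k,v in c.items()},open("w1.json","w"))
s=np.sin(np.radians(35));co=np.cos(np.radians(35))
E
```

```text
t 3.15 [0.4211 0.1182 0.3003] [1.7996e+02 3.0000e-02 9.9810e+01] F [-0.67  0.16  0.1 ] o 0.0851 j [  1.    1.2  97.5  -0.   81.3 -98.8]
```

View pics/w1.png

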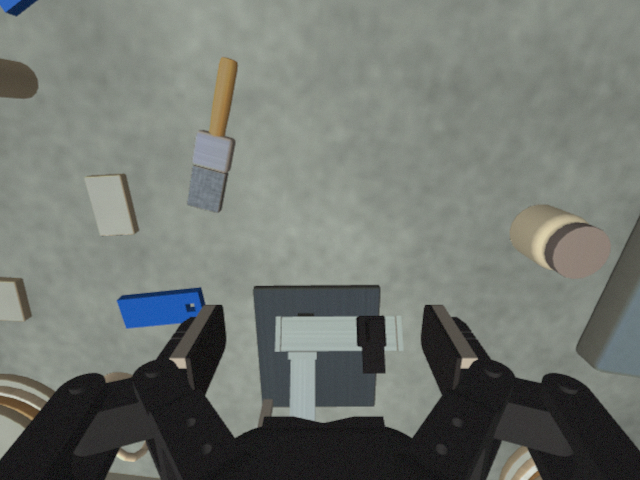

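```bash
cat >> h.py <<'E'
S35,C35=np.sin(np.radians(35)),np.cos(np.radians(35))
def rp(x,y,z): return (-.05+x*C35-z*S35, y, .09+x*S35+z*C35)
E
python3 - <<'E'
from h import *
import json
from scipy.optimize import least_squares
c=json.load(open("w1.json"))
D=[((-.1,-.07,.012),(254,286.5)),((-.1,.1,.012),(380,286)),((.1,.1,.012),(375.5,406))]
P0=np.array([d[0] for d in D]);uv=np.array([d[1] for d in D])
f=least_squares(lambda p:(proj(c,rot([0,0,p[2]]).apply(P0)+[p[0],p[1],0])-uv).ravel(),[.647,.129,10])
print(f.x.round(4),f.fun.round(2))
im=cv2.imread("pics/w1.png")
def seg(A,p,col,s=5,o=(240,270)):
    q=proj(c,rot([0,0,p[2]]).apply(np.array(A))+[p[0],p[1],0])
    q=((q-o)*s).astype(int); cv2.polylines(big,[q],True,col,1)
a=im[270:420,240:410]; big=cv2.resize(a,None,fx=5,fy=5,interpolation=cv2.INTER_CUBIC)[:600]
p=f.x
for col,p in (((0,0,255),f.x),):
    seg([(-.1,-.07,.012),(-.1,.1,.012),(.1,.1,.012),(.1,-.07,.012)],p,col)
    seg([rp(0,-.014,0),rp(0,.014,0),rp(.115,.014,0),rp(.115,-.014,0)],p,col)
    seg([rp(-.008,-.016,.011),rp(-.008,.016,.011),rp(0,.016,.011),rp(0,-.016,.011)],p,(0,255,0))
    seg([rp(-.042,.077,.058),rp(-.042,.093,.058),rp(-.018,.093,.058),rp(-.018,.077,.058)],p,(255,0,255))
    seg([rp(.014,.073,.024),rp(.014,.097,.024),rp(-.013,.097,.024),rp(-.013,.073,.024)],p,(255,255,0))
cv2.imwrite("pics/w1z.png",big[:, :800])
E
```

```text
[ 0.6479  0.1362 10.3306] [-1.42  0.33  1.58  0.01 -0.18 -0.19]
```

View pics/w1z.png

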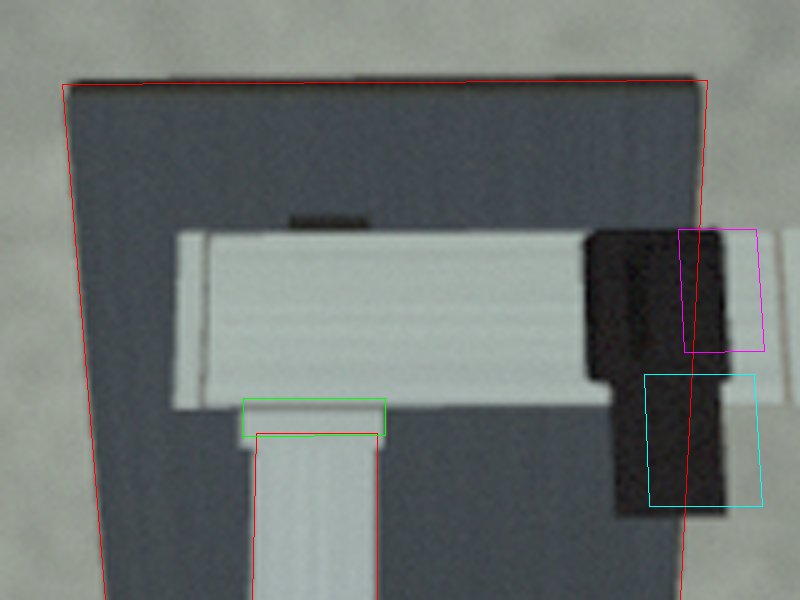

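```bash
python3 - <<'E'
from h import *
import json
from rig import get_calibration
from scipy.optimize import least_squares
c=json.load(open("w1.json"))
D=[((-.1,-.07,.012),(254,288.6)),((-.1,.1,.012),(379.4,288.5)),((.1,.1,.012),(375.5,406)),(rp(0,-.016,.011),(288,359.4)),(rp(0,.016,.011),(316.6,359.4))]
P0=np.array([d[0] for d in D]);uv=np.array([d[1] for d in D])
f=least_squares(lambda p:(proj(c,rot([0,0,p[2]]).apply(P0)+[p[0],p[1],0])-uv).ravel(),[.647,.129,10])
print(f.x.round(4),f.fun.reshape(-1,2).round(2).tolist())
# go to above tile
plan([((.40,-.10,.25),down(92)),((.405,-.32,.16),down(87.7))],1)
E
```

```text
[ 0.6508  0.1364 10.5491] [[-1.74, 0.34], [1.61, -0.81], [-0.18, 1.09], [0.17, 0.05], [0.07, -0.2]]
-0.89 -0.24 0.21 0 0 0.19 1; -0.89 -0.22 0.21 0 0 0.19 1; -0.9 -0.2 0.21 0 0 0.19 1; -0.9 -0.18 0.21 0 0 0.19 1; -0.9 -0.15 0.21 0 0 0.19 1
-0.91 -0.14 0.2 0 0 0.19 1; -0.79 -0.01 0.32 0 0 0.09 1; -0.78 0 0.32 0 0 0.09 1; -0.79 0.01 0.32 0 0 0.09 1; -0.78 0.02 0.32 0 0 0.09 1
-0.79 0.02 0.32 0 0 0.09 1; -0.78 0.03 0.32 0 0 0.09 1; -0.78 0.04 0.33 0 0 0.09 1
```

Call:
move_arm(steps="-0.89 -0.24 0.21 0 0 0.19 1; -0.89 -0.22 0.21 0 0 0.19 1; -0.9 -0.2 0.21 0 0 0.19 1; -0.9 -0.18 0.21 0 0 0.19 1; -0.9 -0.15 0.21 0 0 0.19 1")

```text
time: 3.82
tool_pos: [0.4031, -0.0627, 0.2579]
eef_rot: [180.0, -0.0, 93.5]
contact_force: [0.7, 1.0, 0.1]
opening: 0.0855
```

Call:
move_arm(steps="-0.91 -0.14 0.2 0 0 0.19 1; -0.79 -0.01 0.32 0 0 0.09 1; -0.78 0 0.32 0 0 0.09 1; -0.79 0.01 0.32 0 0 0.09 1; -0.78 0.02 0.32 0 0 0.09 1")

```text
time: 4.45
tool_pos: [0.404, -0.2249, 0.1986]
eef_rot: [180.0, -0.0, 89.7]
contact_force: [0.8, 0.6, 0.2]
opening: 0.0854
```

Call:
move_arm(steps="-0.79 0.02 0.32 0 0 0.09 1; -0.78 0.03 0.32 0 0 0.09 1; -0.78 0.04 0.33 0 0 0.09 1; 0 0 0 0 0 0 1")

```text
time: 4.95
tool_pos: [0.4059, -0.3195, 0.159]
eef_rot: [-179.9, -0.1, 87.8]
contact_force: [-0.3, 0.6, -0.6]
opening: 0.0852
```

```bash
python3 - <<'E'
from h import *
from rig import *
import json
st(); c=get_calibration("wrist"); im=get_image("wrist"); cv2.imwrite("pics/w2.png",im[:,:,::-1])
json.dump({k:np.array(v).tolist() for k,v in c.items()},open("w2.json","w"))
print(proj(c,[(.431,-.32,.014),(.471,-.3216,.014)]))
E
```

```text
t 4.95 [ 0.4059 -0.3195  0.159 ] [-1.7994e+02 -8.0000e-02  8.7760e+01] F [-0.26  0.62 -0.56] o 0.0852 j [ -50.6   16.3  100.1    0.    63.7 -138.4]
[[321.55918255 256.13895511]
 [321.51689935 299.050448  ]]
```

View pics/w2.png

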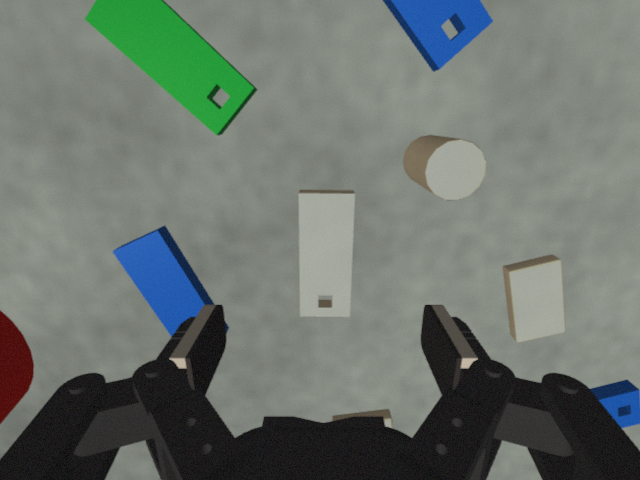

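```bash
python3 - <<'E'
from h import *
import json
c=json.load(open("w2.json"))
im=cv2.imread("pics/w2.png")
m=np.zeros((482,642),np.uint8); cv2.floodFill(im.copy(),m,(325,240),0,(16,)*3,(16,)*3,cv2.FLOODFILL_FIXED_RANGE)
k=max(cv2.findContours(m[1:-1,1:-1],cv2.RETR_EXTERNAL,cv2.CHAIN_APPROX_NONE)[0],key=cv2.contourArea)
w=back(c,k[:,0,:],.014)[:,:2].astype(np.float32)*1000
print(cv2.minAreaRect(w)); print(cv2.boundingRect(k))
print(back(c,[(299,192.5),(354,192.5),(350,317),(300.5,317),(325,301)],.014).round(4))
# fingertips: column centre
s=[0.4059,-0.3195,0.159]
print(proj(c,[s, [s[0],s[1]-.043,s[2]-.01],[s[0],s[1]+.043,s[2]-.01]]).round(1))
E
```

```text
((433.3795166015625, -316.87506103515625), (44.10626983642578, 109.37871551513672), 87.29956817626953)
(299, 194, 56, 123)
[[ 0.377  -0.3355  0.014 ]
 [ 0.3786 -0.2926  0.014 ]
 [ 0.4898 -0.2971  0.014 ]
 [ 0.4881 -0.3409  0.014 ]
 [ 0.473  -0.3187  0.014 ]]
[[319.2 331.6]
 [221.1 321.5]
 [418.4 315. ]]
```

```bash
python3 - <<'E'
from h import *
p,r=plan([((.432,-.318,.06),down(87.4)),((.432,-.318,.035),down(87.4))],.7)
plan([((.432,-.318,.025),down(87.4))],.7,p,r,n=2)
E
```

```text
0.01 0.22 0.83 0 0 0.02 0.7; 0.01 0.22 0.83 0 -0.01 0.02 0.7; 0.01 0.21 0.83 -0.01 0 0.02 0.7; 0 0 0.62 0 0 0 0.7
0 0 0.13 0 0 0 0.7; 0 0 0.12 0 0 0 0.7
```

Call:
move_arm(steps="0.01 0.22 0.83 0 0 0.02 0.7; 0.01 0.22 0.83 0 -0.01 0.02 0.7; 0.01 0.21 0.83 -0.01 0 0.02 0.7; 0 0 0.62 0 0 0 0.7")

```text
time: 5.5
tool_pos: [0.4326, -0.3171, 0.0351]
eef_rot: [179.9, 0.0, 87.5]
contact_force: [1.1, -0.7, 0.5]
opening: 0.0596
```

Call:
move_arm(steps="0 0 0.13 0 0 0 0.7; 0 0 0.12 0 0 0 0.7; 0 0 0 0 0 0 0.7")

```text
time: 5.88
tool_pos: [0.4323, -0.3192, 0.0266]
eef_rot: [179.9, 0.1, 87.4]
contact_force: [-0.5, -0.4, 0.2]
opening: 0.0597
```

Call:
move_arm(steps="0 0 0 0 0 0 0.6; 0 0 0 0 0 0 0.55")

```text
time: 6.12
tool_pos: [0.4321, -0.3195, 0.0263]
eef_rot: [179.9, 0.1, 87.4]
contact_force: [-0.9, 0.4, -0.9]
opening: 0.0469
```

```bash
python3 - <<'E'
from h import *
from rig import *
import json
st(); c=get_calibration("wrist"); im=get_image("wrist"); cv2.imwrite("pics/w3.png",im[:,:,::-1])
json.dump({k:np.array(v).tolist() for k,v in c.items()},open("w3.json","w"))
E
```

```text
t 6.12 [ 0.4321 -0.3195  0.0263] [1.7988e+02 1.1000e-01 8.7410e+01] F [-0.85  0.35 -0.94] o 0.0469 j [ -48.4   28.3  104.5    0.    47.  -135.8]
```

View pics/w3.png

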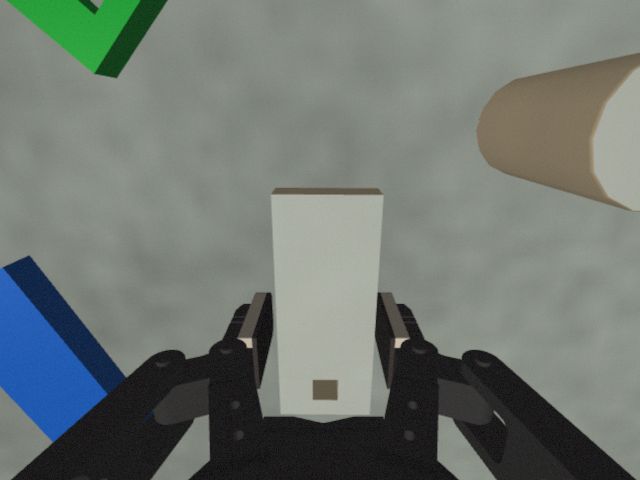

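Call:
move_arm(steps="0 0 0.08 0 0 0 0.55; 0 0 0 0 0 0 0.4; 0 0 0 0 0 0 0; 0 0 0 0 0 0 0; 0 0 0 0 0 0 0")

```text
time: 6.8
tool_pos: [0.432, -0.3193, 0.0226]
eef_rot: [179.9, 0.1, 87.4]
contact_force: [-0.2, -0.2, 4.6]
opening: 0.0422
```

Call:
move_arm(steps="0 0 -0.4 0 0 0 0; 0 0 -0.8 0 0 0 0; 0 0 -1 0 0 0 0; 0 0 -1 0 0 0 0; 0 0 -1 0 0 0 0")

```text
time: 7.42
tool_pos: [0.4314, -0.3185, 0.1923]
eef_rot: [179.9, 0.1, 87.4]
contact_force: [0.2, -0.5, -1.6]
opening: 0.0427
```

```bash
python3 - <<'E'
from h import *
from rig import *
import json
s=st(); c=get_calibration("wrist"); im=get_image("wrist"); cv2.imwrite("pics/w4.png",im[:,:,::-1])
json.dump({k:np.array(v).tolist() for k,v in c.items()},open("w4.json","w"))
# candidate tile top-plane offset ahead of TCP d: project corners with tile centred at TCP
E
```

```text
t 7.42 [ 0.4314 -0.3185  0.1923] [1.7994e+02 6.0000e-02 8.7430e+01] F [ 0.16 -0.47 -1.6 ] o 0.0427 j [ -48.4   16.2   95.     0.    68.7 -135.8]
```

View pics/w4.png

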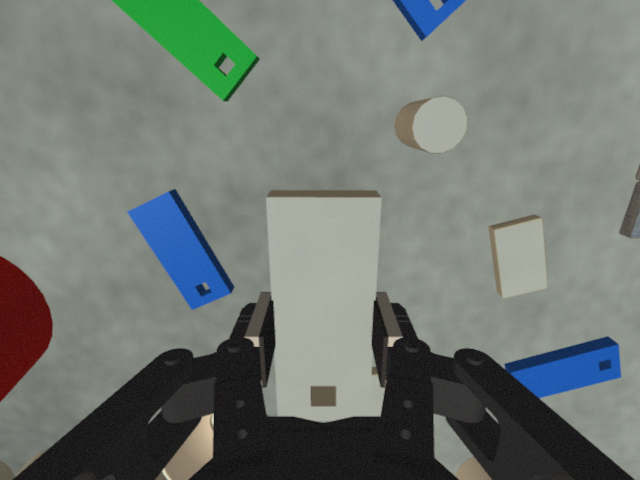

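```bash
cat >> h.py <<'E'
ST=(.649,.133,10.3)
RR=np.array([[C35,0,-S35],[0,1,0],[S35,0,C35]])
def restpose(x,y,z,stp=None):
    stp=stp or ST; Rs=rot([0,0,stp[2]])
    p=Rs.apply(rp(x,y,z))+[stp[0],stp[1],0]
    Rr=Rs*R.from_matrix(RR)
    return p, Rr*R.from_matrix(np.array([[0,1,0],[1,0,0],[0,0,-1.]]))
def torest(P,stp=None):
    stp=stp or ST; Rr=rot([0,0,stp[2]])*R.from_matrix(RR); o=rot([0,0,stp[2]]).apply(rp(0,0,0))+[stp[0],stp[1],0]
    return Rr.inv().apply(np.atleast_2d(P)-o)
def toolcam(c,s_pos,s_rot):
    T=rot(s_rot); d=dict(c); d["position"]=T.inv().apply(np.array(c["position"])-s_pos); d["attitude"]=(T.inv()*rot(c["attitude"])).as_euler("xyz",degrees=True); return d
E
python3 - <<'E'
from h import *
import json
c=json.load(open("w4.json")); t=toolcam(c,[.4314,-.3185,.1923],[179.94,.06,87.43])
print(t["position"],t["attitude"])
print((back(t,[(267,197),(380,197),(323,396)],.0086)*1000).round(1))
p,Rm=plan([((.42,-.05,.28),down(92)),((.45,.08,.33),R.from_matrix(down(98).as_matrix())),restpose(.058,0,.0826)],0)
print(p)
E
```

```text
[ 0.00149433 -0.08178437 -0.12086017] [ 1.61203189e+02 -3.19790943e-02 -8.30845584e-02]
[[-19.9 -53.9   8.6]
 [ 23.2 -53.9   8.6]
 [  1.6  41.2   8.6]]
0.84 -0.08 -0.26 0.01 0.01 -0.08 0; 0.84 -0.07 -0.26 0.01 0.01 -0.08 0; 0.84 -0.06 -0.26 0.01 0.01 -0.08 0; 0.84 -0.05 -0.26 0.01 0.01 -0.08 0; 0.85 -0.05 -0.26 0.01 0.01 -0.09 0
0.85 -0.04 -0.26 0 0.01 -0.08 0; 0.85 -0.03 -0.26 0.01 0 -0.09 0; 0.84 -0.02 -0.26 0 0.01 -0.08 0; 0.81 0.22 -0.31 0 0 -0.22 0; 0.8 0.24 -0.31 0 0 -0.22 0
0.79 0.25 -0.31 0 0 -0.22 0; 0.79 0.28 -0.31 0 0 -0.22 0; 0.09 0.64 0.58 -0.85 0.02 -0.05 0; 0.09 0.58 0.64 -0.85 0.02 -0.05 0; 0.08 0.52 0.7 -0.85 0.01 -0.06 0
0.08 0.44 0.75 -0.85 0.02 -0.05 0; 0.08 0.36 0.79 -0.84 0.01 -0.06 0; 0.07 0.29 0.82 -0.85 0.02 -0.05 0
[0.60003626 0.12404641 0.19084314]
```

Call:
move_arm(steps="0.84 -0.08 -0.26 0.01 0.01 -0.08 0; 0.84 -0.07 -0.26 0.01 0.01 -0.08 0; 0.84 -0.06 -0.26 0.01 0.01 -0.08 0; 0.84 -0.05 -0.26 0.01 0.01 -0.08 0; 0.85 -0.05 -0.26 0.01 0.01 -0.09 0")

```text
time: 8.1
tool_pos: [0.4232, -0.149, 0.2434]
eef_rot: [-179.7, -0.3, 90.3]
contact_force: [0.9, 0.6, -1.7]
opening: 0.0426
```

Call:
move_arm(steps="0.85 -0.04 -0.26 0 0.01 -0.08 0; 0.85 -0.03 -0.26 0.01 0 -0.09 0; 0.84 -0.02 -0.26 0 0.01 -0.08 0; 0.81 0.22 -0.31 0 0 -0.22 0; 0.8 0.24 -0.31 0 0 -0.22 0")

```text
time: 8.72
tool_pos: [0.4338, 0.0173, 0.3005]
eef_rot: [-179.7, -0.4, 95.0]
contact_force: [0.6, 0.3, -2.0]
opening: 0.0428
```

Call:
move_arm(steps="0.79 0.25 -0.31 0 0 -0.22 0; 0.79 0.28 -0.31 0 0 -0.22 0; 0.09 0.64 0.58 -0.85 0.02 -0.05 0; 0.09 0.58 0.64 -0.85 0.02 -0.05 0; 0.08 0.52 0.7 -0.85 0.01 -0.06 0")

```text
time: 9.35
tool_pos: [0.524, 0.1036, 0.255]
eef_rot: [162.5, -0.6, 99.2]
contact_force: [0.2, 0.4, -1.3]
opening: 0.0423
```

Call:
move_arm(steps="0.08 0.44 0.75 -0.85 0.02 -0.05 0; 0.08 0.36 0.79 -0.84 0.01 -0.06 0; 0.07 0.29 0.82 -0.85 0.02 -0.05 0; 0 0 0 0 0 0 0; 0 0 0 0 0 0 0")

```text
time: 9.98
tool_pos: [0.5984, 0.1258, 0.186]
eef_rot: [145.3, -0.5, 100.3]
contact_force: [-0.2, 0.2, -1.2]
opening: 0.0426
```

```bash
python3 - <<'E'
from h import *
from rig import *
import json
s=st(); c=get_calibration("wrist"); im=get_image("wrist"); cv2.imwrite("pics/w5.png",im[:,:,::-1])
json.dump({k:np.array(v).tolist() for k,v in c.items()},open("w5.json","w"))
print(torest(s["tool_pos"])*1000,(restpose(0,0,0)[1].inv()*rot(s["eef_rot"])).as_rotvec(degrees=True))
E
```

```text
t 9.97 [0.5984 0.1258 0.186 ] [145.32  -0.47 100.3 ] F [-0.18  0.18 -1.16] o 0.0426 j [  -2.9    9.6  114.6   20.4   23.2 -119.5]
[[54.16992945  1.97156461 79.31752955]] [0.31677375 0.3897605  0.26919114]
```

View pics/w5.png

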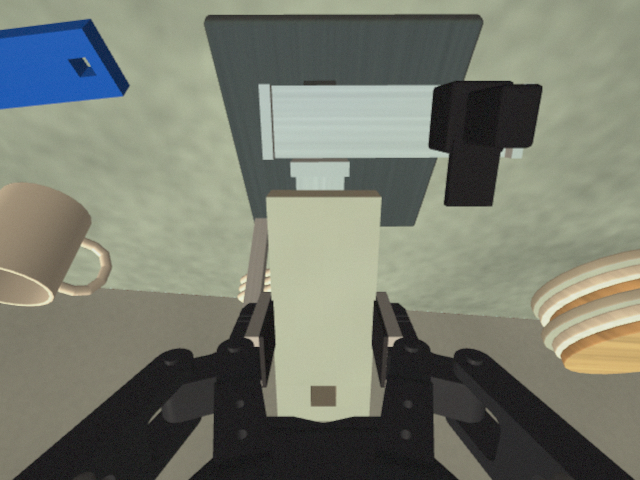

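```bash
python3 - <<'E'
from h import *
import json
c=json.load(open("w5.json")); t=toolcam(c,[.5984,.1258,.186],[145.32,-.47,100.3])
g=cv2.cvtColor(cv2.imread("pics/w5.png"),cv2.COLOR_BGR2GRAY).astype(int)
for r in (168,171,182,185,188): print(r,g[r,282:358].tolist())
for col in (305,320,335): print(col,g[150:195,col].tolist())
print("keeper row 195",g[195,438:500:2].tolist())
E
```

```text
168 [83, 80, 82, 83, 80, 82, 78, 79, 140, 191, 192, 193, 192, 190, 192, 190, 191, 192, 190, 191, 191, 191, 192, 190, 190, 193, 192, 192, 191, 193, 190, 191, 191, 190, 192, 192, 192, 193, 193, 190, 193, 191, 192, 190, 192, 190, 192, 191, 193, 190, 191, 193, 191, 190, 189, 190, 191, 191, 191, 191, 189, 189, 192, 189, 189, 192, 181, 140, 82, 81, 80, 79, 78, 79, 79, 79]
171 [80, 80, 76, 82, 81, 81, 76, 79, 142, 190, 195, 192, 192, 192, 191, 191, 191, 193, 190, 191, 190, 192, 191, 188, 191, 192, 190, 191, 192, 190, 191, 192, 192, 191, 192, 191, 194, 193, 191, 191, 191, 192, 190, 192, 190, 194, 193, 192, 191, 192, 190, 190, 191, 189, 190, 192, 193, 189, 190, 193, 192, 191, 190, 191, 191, 193, 178, 139, 79, 81, 76, 76, 78, 80, 80, 82]
182 [79, 79, 83, 78, 80, 83, 80, 80, 79, 82, 79, 80, 81, 107, 162, 190, 191, 190, 189, 189, 190, 193, 194, 194, 197, 193, 194, 194, 195, 195, 195, 196, 198, 199, 199, 196, 193, 190, 194, 197, 196, 199, 200, 195, 192, 192, 193, 195, 191, 192, 192, 192, 190, 192, 193, 190, 189, 189, 190, 193, 193, 176, 128, 78, 81, 80, 78, 80, 78, 81, 75, 79, 78, 81, 78, 79]
185
[... 835 characters left out ...]
2, 194, 192, 195, 195, 196, 195, 196, 194, 194, 196, 194, 192, 192, 195, 193, 180, 133, 96, 96, 93, 95]
320 [195, 196, 196, 197, 194, 192, 189, 178, 132, 98, 100, 130, 177, 190, 193, 192, 193, 194, 193, 192, 192, 191, 191, 189, 191, 191, 194, 193, 191, 193, 191, 189, 194, 192, 192, 193, 193, 192, 192, 177, 131, 98, 95, 96, 98]
335 [194, 196, 194, 194, 190, 191, 190, 173, 112, 97, 100, 126, 176, 191, 191, 189, 191, 192, 190, 191, 191, 189, 191, 192, 191, 191, 190, 194, 191, 192, 192, 193, 192, 193, 192, 193, 191, 192, 193, 179, 131, 94, 96, 96, 98]
keeper row 195 [170, 172, 172, 139, 27, 31, 34, 35, 36, 34, 32, 30, 36, 35, 36, 30, 38, 37, 29, 30, 37, 35, 32, 31, 30, 36, 39, 37, 135, 163, 163]
```

```bash
python3 - <<'E'
from h import *
import json
from scipy.optimize import least_squares
c=json.load(open("w5.json")); t=toolcam(c,[.5984,.1258,.186],[145.32,-.47,100.3])
Rrt=restpose(0,0,0)[1]  # nominal tool in rest; actual dev
dev=(Rrt.inv()*rot([145.32,-.47,100.3]))
M=R.from_matrix(np.array([[0,1,0],[1,0,0],[0,0,-1.]]))
def pix(q,P,tiltdev):
    # rest point -> tool frame: tool origin at q (rest), tool rot in rest = M*dev(tilt from state, yaw q[3])
    T=M*R.from_rotvec([tiltdev[0],tiltdev[1],q[3]],degrees=True)
    return proj(t,T.inv().apply(np.array(P)-q[:3]))
dv=dev.as_rotvec(degrees=True); print(dv)
def res(q):
    r=[]
    a=pix(q,[(-.004,-.016,.011),(-.004,.016,.011),(-.008,0,.011)],dv); r+=[a[0,0]-290,a[1,0]-348.8,a[2,1]-161.7]
    a=pix(q,[(.010,-.014,0),(.010,.014,0)],dv); r+=[a[0,0]-295.7,a[1,0]-343.9]
    return r
f=least_squares(res,[.055,0,.079,0.],x_scale=[.01,.01,.01,1]); print(f.x.round(4),np.round(f.fun,2))
q=f.x
print("ledge/track rows",pix(q,[(0,0,.011),(0,0,0),(.010,0,0),(-.013,.0,.0)],dv).round(1))
# keeper tongue edges row 195: cols ~445,493
for y in (.070,.075,.08): print(y,pix(q,[(.012,y-.012,.024),(.012,y+.012,.024)],dv).round(1).tolist())
# tile in tool
print((back(t,[(267,197),(380,197),(323,396)],.0086)*1000).round(1))
E
```

```text
[0.31999821 0.38575327 0.2685051 ]
[ 5.270e-02 -5.000e-04  7.940e-02  7.089e-01] [-0.13  0.13  0.    0.17 -0.17]
ledge/track rows [[319.5 176.6]
 [319.6 173.8]
 [319.8 191. ]
 [319.2 150.5]]
0.07 [[431.0, 202.1], [477.0, 201.6]]
0.075 [[440.6, 202.0], [486.5, 201.5]]
0.08 [[450.2, 201.9], [496.1, 201.3]]
[[-19.9 -54.    8.6]
 [ 22.9 -54.    8.6]
 [  1.4  40.4   8.6]]
```

Call:
move_arm(steps="0 0.05 0.4 -0.02 -0.03 -0.03 0; -0.02 0.05 0.4 -0.02 -0.03 -0.03 0; 0 0 0.3 0 0 0 0; 0 0 0 0 0 0 0")

```text
time: 10.52
tool_pos: [0.6264, 0.1302, 0.1496]
eef_rot: [145.1, 0.1, 100.4]
contact_force: [0.2, 0.0, -0.9]
opening: 0.0428
```

```bash
cat > q.py <<'E'
from h import *
s=st(); print((torest(s["tool_pos"])*1000).round(2),(restpose(0,0,0)[1].inv()*rot(s["eef_rot"])).as_rotvec(degrees=True).round(2))
E
python3 q.py
```

```text
t 10.53 [0.6264 0.1302 0.1496] [1.4514e+02 8.0000e-02 1.0038e+02] F [ 0.22  0.03 -0.87] o 0.0428 j [  -1.9   15.5  113.5   22.7   18.1 -121.9]
[[56.5   1.31 33.23]] [ 0.14 -0.02 -0.11]
```

Call:
move_arm(steps="0 0.05 0 0 0 0 0; 0 0.01 0.1 0 0 0 0; 0 0 0.1 0 0 0 0; 0 0 0 0 0 0 0")

```text
time: 11.02
tool_pos: [0.6329, 0.1313, 0.146]
eef_rot: [145.0, 0.1, 100.4]
contact_force: [0.6, -0.0, -0.5]
opening: 0.0427
```

```bash
python3 q.py; python3 - <<'E'
from h import *
from rig import *
im=get_image("wrist")[:,:,::-1]
cv2.imwrite("pics/w6.png",cv2.resize(im[110:430,220:420],None,fx=1.85,fy=1.85,interpolation=cv2.INTER_CUBIC))
E
```

```text
t 11.03 [0.6329 0.1313 0.146 ] [1.4500e+02 1.1000e-01 1.0037e+02] F [ 0.59 -0.03 -0.53] o 0.0427 j [  -1.7   16.4  112.9   23.    17.6 -122.1]
[[59.9   1.17 26.46]] [ 0.   -0.05 -0.12]
```

View pics/w6.png

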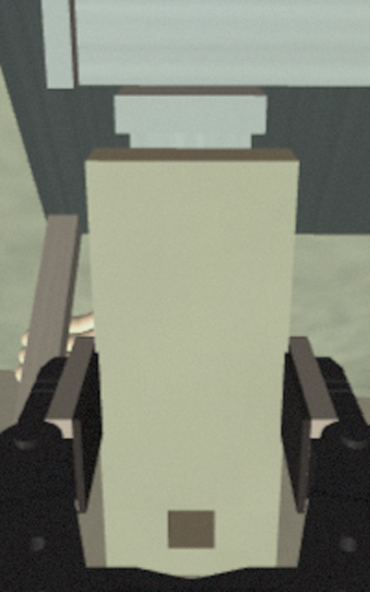

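Call:
move_arm(steps="0 -0.04 0.03 0 0 0 0; 0 -0.03 0.03 0 0 0 0; 0 0 0.03 0 0 0 0; 0 0 0 0 0 0 0")

```text
time: 11.58
tool_pos: [0.6328, 0.1312, 0.1416]
eef_rot: [145.0, 0.1, 100.4]
contact_force: [-0.6, -0.6, -1.3]
opening: 0.0421
```

```bash
python3 q.py
```

```text
t 11.57 [0.6328 0.1312 0.1416] [1.4499e+02 1.1000e-01 1.0037e+02] F [-0.56 -0.64 -1.31] o 0.0421 j [  -1.7   16.8  113.2   23.9   17.  -123. ]
[[57.25  1.13 22.95]] [-0.01 -0.05 -0.12]
```

Call:
move_arm(steps="0 0 0.02 0 0 0 0; 0 0 0.02 0 0 0 0; 0 0 0 0 0 0 0")

```text
time: 11.95
tool_pos: [0.6331, 0.1313, 0.1414]
eef_rot: [144.9, 0.1, 100.4]
contact_force: [-10.8, -4.7, 9.3]
opening: 0.0424
```

```bash
python3 q.py
```

```text
t 11.95 [0.6331 0.1313 0.1414] [1.4495e+02 1.3000e-01 1.0039e+02] F [-10.81  -4.68   9.28] o 0.0424 j [  -1.7   16.8  113.2   24.1   16.9 -123.2]
[[57.37  1.12 22.55]] [-0.05 -0.06 -0.15]
```

Call:
move_arm(steps="0 0 -0.02 0 0 0 0; 0 0 0 0 0 0 0.53; 0 0 0 0 0 0 0.6; 0 0 0 0 0 0 0.7; 0 0 0 0 0 0 0.75")

```text
time: 12.58
tool_pos: [0.6333, 0.1313, 0.141]
eef_rot: [145.0, 0.1, 100.4]
contact_force: [0.2, 0.2, -0.2]
opening: 0.0636
```

```bash
python3 q.py; python3 - <<'E'
from h import *
from rig import *
import json
c=get_calibration("wrist"); json.dump({k:np.array(v).tolist() for k,v in c.items()},open("w7.json","w"))
im=get_image("wrist")[:,:,::-1]; cv2.imwrite("pics/w7full.png",im)
cv2.imwrite("pics/w7.png",cv2.resize(im[110:430,220:420],None,fx=1.85,fy=1.85,interpolation=cv2.INTER_CUBIC))
E
```

```text
t 12.57 [0.6333 0.1313 0.141 ] [1.4499e+02 1.2000e-01 1.0037e+02] F [ 0.21  0.16 -0.24] o 0.0636 j [  -1.7   16.9  113.1   24.    16.9 -123.1]
[[57.29  1.09 22.12]] [-0.01 -0.06 -0.13]
```

View pics/w7.png

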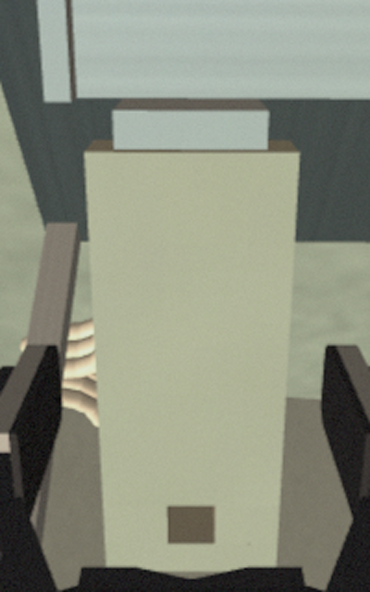

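```bash
python3 - <<'E'
from h import *
Rt=restpose(0,0,0)[1]*R.from_euler("x",15,degrees=True)
d=Rt.apply([0,0,1])
g=restpose(-.030,.078,.045)[0]
up=restpose(.057,.001,.095)
p,r=plan([up],.75); print("--")
p,r=plan([(g-.065*d,Rt)],.5,p,r); print("--")
p,r=plan([(g-.010*d,Rt)],.5,p,r,n=3); print("end",p)
E
```

```text
0 0 -0.91 0 0 0.01 0.75; 0 -0.01 -0.91 0 0.01 0.01 0.75
--
0.64 -0.58 -0.11 0.73 0 0 0.5; 0.64 -0.59 -0.05 0.73 0 0 0.5; 0.64 -0.6 -0.01 0.72 0 0 0.5
--
0 0 0.46 0 0 0 0.5; 0 0 0.46 0 0 0 0.5; 0 0 0.46 0 0 0 0.5
end [0.53285464 0.19117601 0.11899878]
```

Call:
move_arm(steps="0 0 -0.3 0 0 0 0.75; 0 0 -0.7 0 0 0 0.75; 0 0 -0.85 0 0 0 0.75")

```text
time: 13.0
tool_pos: [0.5905, 0.1236, 0.2022]
eef_rot: [145.0, 0.1, 100.4]
contact_force: [-0.0, 0.1, 0.8]
opening: 0.064
```

Call:
move_arm(steps="0.64 -0.58 -0.11 0.73 0 0 0.5; 0.64 -0.59 -0.05 0.73 0 0 0.5; 0.64 -0.6 -0.01 0.72 0 0 0.5; 0 0 0 0 0 0 0.5; 0 0 0 0 0 0 0.5")

```text
time: 13.62
tool_pos: [0.5143, 0.1874, 0.1726]
eef_rot: [159.8, 0.1, 100.4]
contact_force: [0.0, 0.1, -0.5]
opening: 0.0427
```

```bash
python3 - <<'E'
from h import *
from rig import *
s=st(); print((torest(s["tool_pos"])*1000).round(1))
c=get_calibration("wrist")
cv2.imwrite("pics/w8.png",get_image("wrist")[:,:,::-1])
Rt=restpose(0,0,0)[1]*R.from_euler("x",15,degrees=True); d=Rt.apply([0,0,1])
g=restpose(-.030,.078,.045)[0]
plan([(g-.010*d,Rt)],.5,n=3)
E
```

```text
t 13.62 [0.5143 0.1874 0.1726] [1.5985e+02 1.4000e-01 1.0040e+02] F [ 0.04  0.12 -0.53] o 0.0427 j [  7.9   8.8 111.2   1.1  39.8 -93.3]
[[-12.3  77.6 109.5]]
0.01 0 0.47 0.01 0.01 0 0.5; 0 -0.01 0.47 0 0 0.01 0.5; 0.01 0 0.48 0.01 0.01 0 0.5
```

View pics/w8.png

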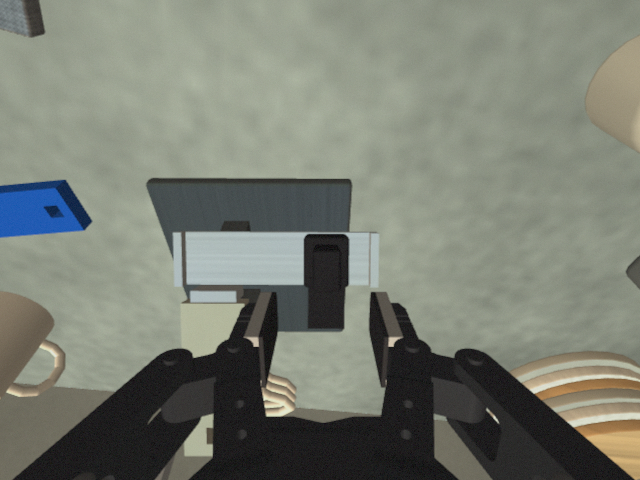

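```bash
python3 - <<'E'
from h import *
from rig import *
c=get_calibration("wrist")
P=[restpose(x,.078+y,.058)[0] for x,y in ((-.042,-.008),(-.042,.008),(-.018,.008),(-.018,-.008))]
print(proj(c,P).round(1).tolist())
g=cv2.imread("pics/w8.png",0)
print(g[225:340,327].tolist()); print(g[262,295:360].tolist())
E
```

```text
[[307.6, 246.9], [336.8, 247.0], [336.5, 290.1], [307.6, 290.0]]
[74, 74, 74, 72, 72, 76, 87, 139, 156, 52, 11, 24, 27, 35, 38, 40, 37, 35, 35, 31, 12, 19, 27, 10, 22, 28, 28, 36, 38, 35, 36, 38, 31, 36, 34, 40, 37, 37, 35, 33, 39, 37, 31, 39, 34, 32, 35, 38, 33, 36, 37, 35, 38, 39, 35, 31, 33, 37, 36, 29, 35, 36, 34, 33, 35, 32, 31, 37, 36, 33, 36, 37, 41, 32, 34, 33, 40, 35, 35, 31, 36, 38, 30, 36, 37, 36, 37, 36, 35, 35, 39, 36, 34, 31, 33, 35, 40, 27, 33, 36, 34, 35, 35, 53, 73, 76, 102, 148, 166, 164, 165, 165, 165, 167, 165]
[186, 185, 186, 188, 186, 186, 186, 185, 153, 58, 34, 38, 35, 33, 37, 38, 33, 31, 33, 31, 36, 40, 36, 34, 40, 36, 37, 30, 39, 39, 37, 34, 37, 38, 38, 38, 36, 37, 39, 38, 39, 36, 38, 30, 25, 26, 30, 37, 35, 34, 34, 29, 30, 100, 161, 183, 183, 182, 185, 184, 187, 185, 186, 186, 184]
```

Call:
move_arm(steps="0.03 0 0.47 0.01 0.01 0 0.5; 0 -0.01 0.47 0 0 0.01 0.5; 0.01 0 0.48 0.01 0.01 0 0.5; 0 0 0 0 0 0 0.5")

```text
time: 14.18
tool_pos: [0.532, 0.1915, 0.1172]
eef_rot: [160.2, -0.0, 100.3]
contact_force: [1.2, 0.3, 0.5]
opening: 0.0429
```

Call:
move_arm(steps="0 0 0 0 0 0 0.27; 0 0 0 0 0 0 0.27; 0 0 0 0 0 0 0.27")

```text
time: 14.55
tool_pos: [0.5325, 0.1925, 0.1192]
eef_rot: [160.0, -0.0, 100.4]
contact_force: [0.1, 0.1, -0.0]
opening: 0.0229
```

```bash
python3 q.py
```

```text
t 14.55 [0.5325 0.1925 0.1192] [ 1.6003e+02 -3.0000e-02  1.0035e+02] F [ 0.07  0.12 -0.02] o 0.0229 j [  8.1  15.1 112.3   1.5  32.7 -93.3]
[[-27.47  79.35  54.91]] [15.03  0.05 -0.03]
```

Call:
move_arm(steps="-0.25 0 0 0 0 0 0.27; -0.4 0 0 0 0 0 0.27; -0.45 0 0 0 0 0 0.27; -0.45 0 0 0 0 0 0.27; -0.25 0 0 0 0 0 0.27")

```text
time: 15.18
tool_pos: [0.5454, 0.1207, 0.1187]
eef_rot: [160.1, -0.0, 100.3]
contact_force: [-1.4, 2.4, 2.2]
opening: 0.0229
```

Call:
move_arm(steps="-0.1 0 0 0 0 0 0.27; -0.1 0 0 0 0 0 0.27; 0 0 0 0 0 0 0.27")

```text
time: 15.55
tool_pos: [0.5466, 0.1137, 0.1183]
eef_rot: [160.1, -0.0, 100.4]
contact_force: [-1.6, -0.4, -0.0]
opening: 0.0232
```

```bash
python3 q.py
```

```text
t 15.55 [0.5466 0.1137 0.1183] [ 1.6012e+02 -2.0000e-02  1.0036e+02] F [-1.57 -0.45 -0.04] o 0.0232 j [  -2.3   14.3  113.5    7.9   33.  -108.6]
[[-28.16  -0.7   54.29]] [15.12  0.05 -0.04]
```

Not at the stop yet: nudge on in small steps.

Call:
move_arm(steps="-0.06 0 0 0 0 0 0.27; -0.04 0 0 0 0 0 0.27; 0 0 0 0 0 0 0.27")

```text
time: 15.92
tool_pos: [0.5469, 0.1113, 0.1183]
eef_rot: [160.1, -0.2, 100.4]
contact_force: [0.6, 8.7, -0.7]
opening: 0.023
```

```bash
python3 q.py
```

```text
t 15.93 [0.5469 0.1113 0.1183] [ 1.6014e+02 -1.6000e-01  1.0038e+02] F [ 0.58  8.67 -0.71] o 0.023 j [  -2.7   14.3  113.6    8.4   33.1 -109.3]
[[-28.33  -3.12  54.34]] [15.14  0.18  0.  ]
```

Call:
move_arm(steps="-0.03 0 0 0 0 0 0.27; 0 0 0 0 0 0 0.27")

```text
time: 16.18
tool_pos: [0.5468, 0.1111, 0.1182]
eef_rot: [160.1, -0.2, 100.4]
contact_force: [-0.3, 14.2, 0.8]
opening: 0.0234
```

Call:
move_arm(steps="0.12 0 0 0 0 0 0.3; 0 0 0 0 0 0 0.4; 0 0 -0.5 0 0 0 0.4; 0 0 -0.9 0 0 0 0.4; 0 0 -0.9 0 0 0 0.4")

```text
time: 16.8
tool_pos: [0.5154, 0.1072, 0.2055]
eef_rot: [160.2, -0.0, 100.3]
contact_force: [0.9, -0.8, -0.3]
opening: 0.0343
```

Call:
move_arm(steps="0 -0.6 -0.6 0 0 0 0.4; 0 -0.6 -0.6 0 0 0 0.4; 0 0 0 0 0 0 0.4; 0 0 0 0 0 0 0.4")

```text
time: 17.3
tool_pos: [0.456, 0.0963, 0.2339]
eef_rot: [160.1, -0.0, 100.3]
contact_force: [0.6, 0.3, 0.5]
opening: 0.0342
```

```bash
python3 - <<'E'
from h import *
from rig import *
s=st(); c=get_calibration("wrist"); a=get_image("wrist")[:,:,::-1]; b=get_image("side")[:,:,::-1]
b=cv2.resize(b[110:250,290:410],(411,480),interpolation=cv2.INTER_CUBIC)
cv2.imwrite("pics/f.png",np.hstack([cv2.resize(a[140:400,180:],(388,219)) if 0 else a[:,150:530],b]))
P=[restpose(x,y,.058)[0] for x,y in ((-.042,-.008),(-.042,.008),(-.018,.008),(-.018,-.008))]
print(proj(c,P).round(1).tolist(), proj(c,[restpose(.014,-.012,.024)[0],restpose(.014,.012,.024)[0]]).round(1).tolist())
E
```

```text
t 17.3 [0.456  0.0963 0.2339] [ 1.6005e+02 -1.0000e-02  1.0032e+02] F [0.59 0.27 0.45] o 0.0342 j [  -5.9   -4.4  115.4    7.1   50.1 -109.8]
[[313.5, 266.9], [333.0, 266.9], [332.9, 295.8], [313.5, 295.7]] [[310.2, 321.1], [336.0, 321.1]]
```

```bash
python3 - <<'E'
from h import *
from rig import *
a=get_image("wrist"); c=get_calibration("wrist"); g=a.mean(2).astype(int)
for x,z in ((-.03,.058),(.008,.024),(.03,.014),(.07,.014)):
    w=.022 if x>.01 else (.012 if x>0 else .008)
    q=proj(c,[restpose(x,-w,z)[0],restpose(x,w,z)[0]]); r=int(round(q[:,1].mean()))
    print(x,"expect",q[:,0].round(1),"row",r,g[r,int(q[0,0])-14:int(q[1,0])+15].tolist() if r<480 else "")
for t in ("keeper_grip","tile","keeper"):
    boxes=boxes_of(t,"wrist"); print(t,[((torest(d["at"])*1000).round(1).tolist(),round(d["score"],2)) for d in boxes][:3])
E
```

```text
-0.03 expect [313.  332.5] row 282 [156, 182, 184, 182, 182, 184, 182, 182, 180, 180, 148, 26, 32, 35, 35, 33, 29, 31, 29, 34, 37, 32, 39, 33, 37, 35, 36, 34, 37, 34, 39, 34, 30, 39, 35, 31, 34, 41, 40, 33, 35, 33, 98, 155, 180, 181, 177, 179]
0.008 expect [309.7 335.6] row 316 [76, 77, 78, 74, 77, 77, 74, 100, 145, 171, 172, 170, 171, 172, 171, 172, 172, 141, 57, 33, 36, 35, 33, 35, 33, 31, 32, 31, 38, 34, 34, 39, 35, 33, 37, 34, 32, 32, 33, 36, 33, 36, 33, 119, 169, 169, 168, 170, 170, 168, 169, 169, 168, 142, 90]
0.03 expect [299.7 345.5] row 335 [18, 69, 124, 157, 155, 155, 153, 156, 152, 154, 153, 150, 150, 151, 152, 152, 155, 157, 165, 171, 173, 167, 169, 170, 169, 169, 169, 170, 170, 169, 168, 170, 170, 172, 169, 169, 170, 169, 169, 171, 171, 170, 172, 170, 171, 171, 170, 171, 172, 171, 171, 171, 172, 170, 172, 170, 171, 172, 168, 169, 170, 171, 172, 164, 154, 149, 149, 151, 153, 150, 153, 152, 156, 157, 156]
0.07 expect [299.8 345.3] row 376 [192, 201, 210, 217, 219, 221, 218, 215, 199, 159, 140, 158, 160, 162, 162, 162, 163, 163, 165, 169, 169, 169, 170, 169, 167, 171, 168, 168, 169, 169, 172, 168, 169, 170, 172, 169, 171, 171, 170, 168, 167, 170, 169, 171, 171, 170, 171, 169, 169, 169, 169, 170, 167, 170, 169, 169, 168, 169, 169, 167, 167, 169, 169, 159, 148, 149, 148, 148, 146, 147, 147, 149, 151, 152, 152]
keeper_grip [([[-22.2, -1.8, 38.0]], 0.87)]
tile [([[-62.1, -190.4, -50.6]], 0.9), ([[58.8, 1.6, 14.0]], 0.56)]
keeper [([[-24.2, -0.6, 31.9]], 0.7)]
```

```bash
python3 -c "
from rig import env
print(env.close_job())"
```

```text
the job is handed in; nothing more can be done
None
```

The long tile is seated on the sloping rest, hole end up and against the ledge. It is let go, and the black keeper is pushed to its end stop over the tile's lower end. I handed the job in at about 17.5 s of the 51 s; the hand-in gives no verdict.

**Placing the tile:** I set it down square to the rest with a contact force of about 15 N. In the picture after release it touches the ledge and sits about 0.3 mm off the ledge's centre.

**Keeper:** At the stop the contact force rose to 8.7 N and then 14.2 N with the grip no longer moving, so it was at its end. In the last wrist image the tongue and the tile share the same centre to within about 0.1 mm, and the tile's edges run straight along the rest. The gripper then backed away and read less than 1 N.

**Checks that failed or disagreed:**
- The last composite picture could not be viewed because the picture limit was reached. The final check used pixel rows and the detector instead.
- The detector's best "tile" hit was a different object, probably the blue look-alike, with a score of 0.90. The real tile came second with 0.56, and its position agreed.
- The fixed cameras and the wrist camera differed by up to 7 mm on where the stand is. I settled that by measuring the tile against the rest in the wrist view.
- The keeper started about 7 mm short of fully open.
- I did not measure the other things on the table again at the end. I saw no unexpected contact forces during the moves.

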